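Take the spent cassette out of the label printer

TASK

The label printer needs a new label cassette. Swing its lid right open (the orange tongue at the front is there to take hold of), then squeeze the two orange side catches of the cassette in the printer towards each other and lift the cassette up out of its bay. The job finishes while you are still holding it by the squeezed catches, upright, still and well clear above the printer, with the lid left open and the fresh cassette, the rubber duck and the eraser left where they are.

Things in the scene. Friction and masses are not known exactly. Their poses are not given: they have to be found in the camera images.
- printer: White desktop label printer with a dark deck, 154 (x) x 134 (y) mm, fixed. Origin: centre of its underside, on the desk top. x points to its back, -x to its front (label slot, tongue), y to its left seen from the robot, z up. The deck is 62 mm above the desk; with the lid open only the cassette stands above it. Lid closed: 108 mm high.
- bay_floor (a point): Centre of the floor of the cassette bay, a well in the deck, 83 (x) x 49 (y) mm, 46 mm deep, clearance round the cassette 1.5 mm: printer frame (-8, 0, 16) mm. Axes as the printer's. It does not move.
- printer_lid (a joint): Hinge of the printer's white lid, a hood 148 x 128 x 45 mm with a clear window. 0 = closed, grows as the lid's front swings up and back; 1.57 = upright, stop at 1.9 rad. Right open means past 1.45. May start ajar by up to 0.2. A friction hinge: the lid stays where it is left; about 1.5 N at the tongue moves it.
- lid_hinge (a point): Point on the lid's hinge axis, at its middle: printer frame (68, 0, 66) mm. The axis runs along the printer's y. It does not move with the lid.
- lid_tongue (a point): Middle of the lid's orange tongue, moving with it. The tongue is 30 mm wide (y), 14 mm thick, 30 mm long; this point lies 14 mm from its free end. Lid closed: printer frame (-90, 0, 75) mm, so 158 mm in front of the hinge axis and 9 mm above it. Free air beside and below it. Pinched across its width it turns between the fingers as the lid swings, the gripper staying upright.
- cassette: The spent label cassette, about 0.21 kg, 80 (x) x 59 (y, over the hooks) x 84 mm high: a dark lower housing 80 x 46 x 46 mm in the bay, above it a light grey roll drum 22 mm wide (y), 76 mm in diameter, with a blue ring. Origin: centre of its underside, on the bay floor, 16 mm above the desk, when seated. Axes as the printer's while seated.
- cassette_grip (a point): Point midway between the two catch pads, 70 mm above the cassette's underside; 86 mm above the desk (24 mm above the deck) while seated. Grip here: the fingers close along the cassette's y.
- catch_left (a joint): Travel of the cassette's catch on its +y side, m: 0 = out (latched), grows as it is pressed in towards the cassette, stop at 0.007. Spring: 3.5 N to start, 8.5 N fully in. Its hook lies under the edge of the bay; the cassette comes free once both catches are some 5 mm in (best pressed to their stops) and cannot be lifted otherwise.
- catch_right (a joint): The same for the catch on the cassette's -y side.
- catch_left_pad (a point): Middle of the outer face of the left catch's upright orange pad, 26 mm wide (x), 28 mm high, from 10 to 38 mm above the deck while seated. The pads' outer faces are 54 mm apart at rest, 40 mm when both are fully in. Free deck beside them for the fingers.
- catch_right_pad (a point): The same for the right catch's pad.
- fresh_cassette: The fresh cassette, of the same shape but with a green ring, standing on the desk beside the printer. Origin: centre of its underside. To be left alone.
- rubber_duck: Yellow rubber duck, 49 x 68 x 60 mm, beside the printer. Origin: centre of its underside. To be left alone.
- eraser: Blue and white eraser, 19 x 42 x 12 mm, lying to the right of the printer's front. Origin: centre of its underside. To be left alone.

How it is judged:
On the way, in this order (a step that is already met when the one before it is completed fails the run):
1. the lid is swung open while the cassette is still seated (value of joint printer_lid above 1.45 rad and z of cassette in the frame of printer below 0.022 m), for 0.2 s.
2. both catches are squeezed in by the fingers while the cassette still sits in its bay (value of joint each of catch_left, catch_right above 0.004 m and contact force between the fingers and cassette above 3 N and z of cassette in the frame of printer below 0.026 m), for 0.1 s.
At the end, for the whole second after the job is handed in: The fingers hold the cassette still (under 30 mm/s), both catches pressed in over 3.5 mm, its underside over 100 mm above the desk (38 mm above the deck), within 100 mm sideways of its bay's middle, clear of printer and lid, within 0.25 rad of upright; lid open past 1.4 rad (height (world z) of cassette above 0.1 m and horizontal distance between cassette and bay_floor below 0.1 m and contact force between the fingers and cassette above 3 N and contact force between cassette and printer below 0.1 N and value of joint each of catch_left, catch_right above 0.0035 m and angle between cassette's own z axis and vertical below 0.25 rad and linear speed of cassette below 0.03 m/s and value of joint printer_lid above 1.4 rad); the arm keeps its last pose, push and grip.
It fails at once if the fresh cassette is shifted by more than 20 mm (distance of fresh_cassette from where it was at the start of the episode above 0.02 m).
It fails at once if the rubber duck is shifted by more than 20 mm (distance of rubber_duck from where it was at the start of the episode above 0.02 m).
It fails at once if the eraser is shifted by more than 20 mm (distance of eraser from where it was at the start of the episode above 0.02 m).
It also fails if it takes over 51 s, if anything falls off the work surface, if the arm or the gripper's body presses on something with over 40 N, if the wrist force passes 120 N, or if a joint passes its speed limit or range.

ROBOT

A 6-joint arm with a two-finger parallel gripper is mounted at the origin on a cart in front of the work surface, level with it; the furniture and walls round the work are solid. World frame = base frame: x ahead of the robot, y to its left, z up, the work surface at z = 0. Lengths are in m, angles in rad, forces in N, time in s.
With the tool pointing down it reaches from about 0.25 to 0.725 m from the base axis. Payload 4 kg.
Tool frame: the origin (TCP) lies midway between the tips of the shut fingers; the grasp point (between the pads) lies 19 mm behind it; z points along the fingers, y is the line along which they close (so a half turn about z gives the same grasp; the last joint's range is limited). The gripper opens to 85 mm and grips with 20 to 120 N. Pads are 22 mm wide; open, the fingers measure 114 mm over their backs; the gripper's body (76 mm by 85 mm) begins 54 mm behind the grasp point. The pads swing forward as they close: fully open they stand 13 mm farther back than shut.
Start: joints at [1.279, 0.241, 0.005, 1.335, 0, 1.571], TCP at [0.144, 0.479, 0.231] pointing down, gripper open.
Joint ranges: [-2.72, 2.72], [-1.05, 1.87], [-1.09, 1.28], [-1.99, 2.15], [-1.42, 1.44], [-3.14, 3.14]. Speed limits (rad/s): [2.79, 2.79, 3.14, 3.14, 3.14, 3.14].

INTERFACE

Orientations are given as a unit quaternion [x, y, z, w].
In Python, from workcell import get_obs, camera, job_done, silhouettes gives the robot as it stands. The module is installed in compiled form; this text tells all that it offers.
- The arm moves only by the tool drive_tool, never from a script. Its argument "increments" is a list of rows, each a list of 3 entries, a list of its own where there are three numbers: the shift along the world's x, y, z in mm, then the turn, a rotation vector about the world's x, y, z in degrees, then the opening, from 0 (shut) to 1 (fully open). A call has 1 to 8 rows; each row shifts and turns the commanded pose from where the row before left it; what a row does not reach is not made up. A row lasts 1/12 s, in which the tool goes at most 41.7 mm and 7.16 degrees, less where a joint would pass 70% of its speed; a pose out of reach is approached as far as the arm can. A call is refused whole if a number of a shift passes 41.7 or a number of a turn 7.16, either way. A call with a gripper value outside its range is refused whole. The fingers move at their own pace and stop on an object; the grip force is fixed at half the most. Time passes only in rows, so rows that do not move let the fingers close. It gives the time, the measured TCP pose, the force, the opening and the grip force at its end, in the units of the state.
- get_obs(): the state, without advancing time (a new reading comes with each control period).
- camera(name): name is "scene" or "top"; returns a dict with "image" (480x640x3 uint8, red, green, blue), "K" (3x3 intrinsics, pixels), "view" (4x4, takes a point from world to camera coordinates). Camera axes: x right, y down, z forward; pixel columns grow to the right and rows downward; lengths in m; the calibration is good to about 2 mm. A picture is of the moment at which its call begins. There is no depth.
- job_done(): hands the job in; it is judged then, once.
Trained networks look in a picture, given as the dict that the camera call returned (one of the last four; its "shot" number tells which), for a name from the list of things; names that differ only in an ending like _2 or _b are one class to them, and where a whole thing is asked for, a point or a joint stands for the part that bears it (a point fixed in the world has none). Each returns a list of dicts, best first, with "conf" (0 to 1); they miss things now and then, are a little off and sometimes report something else, mostly with a low value. They report only what shows in the picture. A call takes as long as a camera call.
- silhouettes(query, picture): "region" (480x640 bool, what is visible of it) and "bbox" ([left, top, right, bottom] in pixels, round what is visible of it).
The state is a dict: "clock": time; "joint_pos": joint angles; "joint_vel": joint speeds; "tau": joint torques, N m; "eef_pos": TCP position; "tool_rot": TCP orientation; "ft_force": force on the tool from outside, world axes, zero at the start; "ft_torque": the same for the moment, N m; "grip_width": finger opening in m; "grasp_force": force on a finger pad.
Only numpy, scipy, OpenCV 4.12 (cv2) and the standard library are available. Lean on these libraries where they do the work, as an engineer would, in place of code of your own. Each camera call takes 0.05 s, during which the arm holds its last target. There are 200 camera calls.

## Working session

There is one attempt and no reset: what is moved stays moved. The work goes in short steps, Python scripts to look and compute and a tool call to move; the robot and the scene stay as the last step left them, time stands still between calls to the robot, and variables do not carry over. Pictures are saved under pics/ and viewed, at most 10 in all, crops included, and the job is handed in when it is done.

Besides the shell and the picture viewer there is one more tool, called after "Request:" as name(argument=value, ...) on one line, values as JSON. drive_tool: Moves the arm, as the interface text tells. Its arguments: {"type":"object","properties":{"increments":{"type":"array"}},"required":["increments"]}

```bash
mkdir -p pics; cat > h.py <<'E'
import numpy as np,cv2
from workcell import get_obs,camera,job_done,silhouettes
def proj(c,P):
    P=np.atleast_2d(P); q=(c["view"][:3,:3]@P.T).T+c["view"][:3,3]; q=(c["K"]@q.T).T; return q[:,:2]/q[:,2:]
def ray(c,uv):
    R=c["view"][:3,:3];t=c["view"][:3,3]; d=R.T@np.linalg.inv(c["K"])@np.array([uv[0],uv[1],1.]); return -R.T@t,d/np.linalg.norm(d)
def atz(c,uv,z):
    o,d=ray(c,uv); return o+d*(z-o[2])/d[2]
def tri(obs):
    A=np.zeros((3,3));b=np.zeros(3)
    for c,uv in obs:
        o,d=ray(c,uv);M=np.eye(3)-np.outer(d,d);A+=M;b+=M@o
    return np.linalg.solve(A,b)
def save(c,n): cv2.imwrite("pics/"+n+".png",c["image"][:,:,::-1])
E
python3 - <<'E'
from h import *
for n in("scene","top"):
    c=camera(n);save(c,n+"0");print(n,"cam at",ray(c,(320,240))[0].round(3),c["K"][0,0])
    for q in("printer","lid_tongue","printer_lid","cassette","fresh_cassette","rubber_duck","eraser"):
        for s in silhouettes(q,c)[:2]:
            v,u=np.nonzero(s["region"]);print(q,round(s["conf"],2),np.round(s["bbox"]),u.mean().round(1),v.mean().round(1),len(u))
o=get_obs();print(o)
E
```

```text
scene cam at [-0.069 -0.508  0.488] 548.8004561723452
printer 0.83 [247. 203. 352. 305.] 297.7 251.0 8180
printer 0.69 [278. 252. 305. 259.] 290.4 256.0 143
lid_tongue 0.78 [248. 208. 353. 258.] 298.9 230.5 4044
fresh_cassette 0.93 [342. 249. 390. 308.] 366.5 279.0 2088
fresh_cassette 0.34 [324. 301. 347. 321.] 334.6 310.7 301
rubber_duck 0.66 [226. 232. 255. 262.] 238.4 248.2 579
rubber_duck 0.41 [246. 203. 349. 260.] 298.9 230.3 4098
eraser 0.7 [320. 302. 348. 321.] 334.7 310.8 336
top cam at [0.466 0.111 0.912] 458.2455697266699
printer 0.75 [251. 185. 346. 298.] 299.5 243.0 6681
lid_tongue 0.64 [251. 189. 342. 300.] 299.1 242.4 6486
printer_lid 0.94 [251. 190. 351. 296.] 298.8 241.9 6631
fresh_cassette 0.87 [352. 207. 381. 247.] 367.2 226.0 1157
eraser 0.72 [357. 264. 379. 276.] 366.2 268.7 236
{'clock': 0.8, 'joint_pos': array([ 1.27900374e+00,  2.40564003e-01,  4.99021513e-03,  1.33520586e+00,
       -2.82321242e-05,  1.57080961e+00]), 'joint_vel': array([-2.52007107e-04, -4.80200047e-04, -7.11893402e-04,  8.39095044e-04,
        1.17234770e-03, -4.20557837e-05]), 'tau': array([-5.60643457e-04, -3.72150314e+01,  2.52679503e+01,  8.25137795e-04,
       -7.92447554e-05,  1.08111826e-05]), 'eef_pos': array([0.14384085, 0.47885537, 0.23132072]), 'tool_rot': array([1.45385834e-01, 9.89375035e-01, 6.20074575e-06, 1.51787253e-05]), 'ft_force': array([ 0.40178993, -0.13483267, -0.04191165]), 'ft_torque': array([ 0.00261791, -0.06534821,  0.04075514]), 'grasp_force': 0.0, 'grip_width': 0.08517067624334852}
```

```bash
python3 - <<'E'
import cv2,numpy as np
a=cv2.imread("pics/scene0.png")[190:335,210:410];b=cv2.imread("pics/top0.png")[170:310,220:420]
a=cv2.resize(a,None,fx=4,fy=4,interpolation=2)[:580];b=cv2.resize(b,None,fx=4,fy=4,interpolation=2)
cv2.imwrite("pics/sc0z.png",a);cv2.imwrite("pics/tp0z.png",b)
E
```

```text
(no output)
```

View pics/sc0z.png

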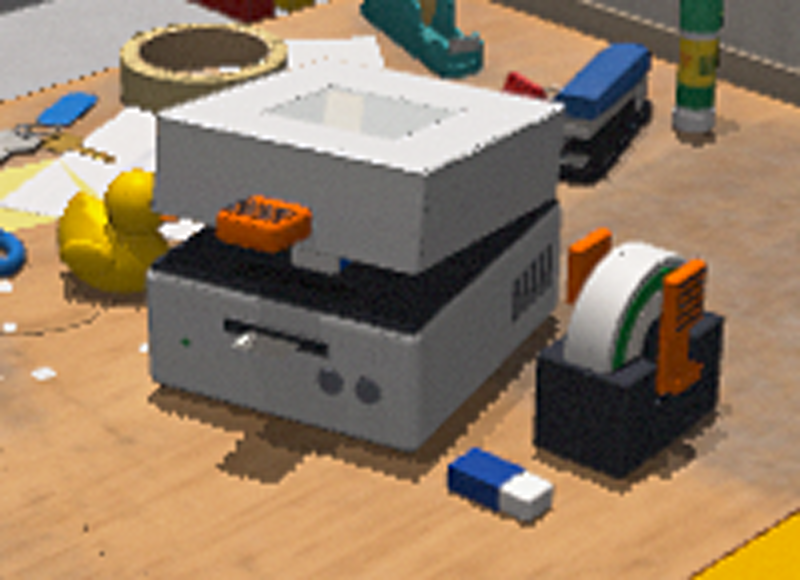

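View pics/tp0z.png

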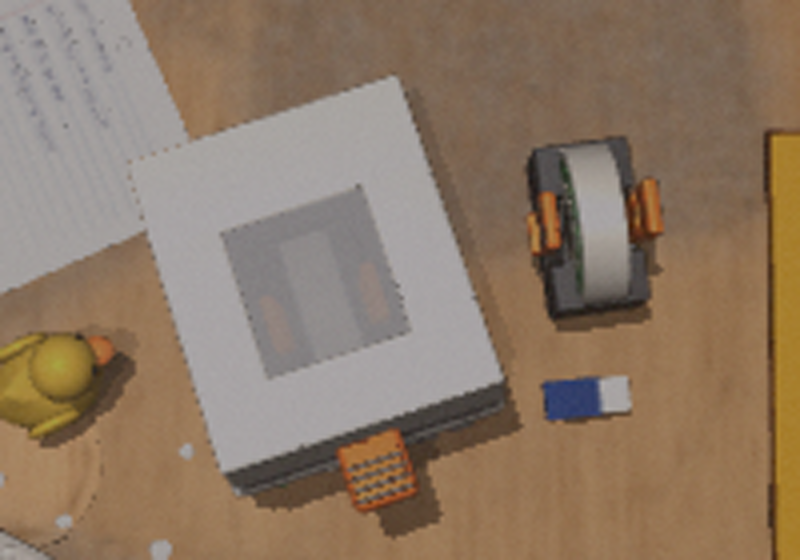

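The scene view shows the printer with its lid slightly ajar and the tongue near zoomed (265,222). In the top view the tongue is at (378,470), the duck is to the left, and the fresh cassette and eraser are to the right. Next I fit the printer pose and lid angle to corners in both views.

```bash
cat > fit.py <<'E'
from h import *
from scipy.optimize import least_squares
S=camera("scene");T=camera("top")
zs=lambda p:np.array([210+p[0]/4,190+p[1]/4]);zt=lambda p:np.array([220+p[0]/4,170+p[1]/4])
def world(p,P,lid):
    x,y,yaw,q=p;P=np.array(P,float)
    if lid:
        d=P-[68,0,66];P=np.array([68+d[0]*np.cos(q)+d[2]*np.sin(q),P[1],66-d[0]*np.sin(q)+d[2]*np.cos(q)])
    c,s=np.cos(yaw),np.sin(yaw);P=P/1000
    return np.array([x+c*P[0]-s*P[1],y+s*P[0]+c*P[1],P[2]])
L=[(S,zs((415,332)),(-77,-67,62),0),(S,zs((415,450)),(-77,-67,0),0),(S,zs((152,385)),(-77,67,0),0),(S,zs((150,272)),(-77,67,62),0),
(S,zs((427,175)),(-74,-64,108),1),(S,zs((157,118)),(-74,64,108),1),(S,zs((562,108)),(74,-64,108),1),(S,zs((413,272)),(-74,-64,63),1),
(T,zt((130,160)),(74,64,108),1),(T,zt((398,76)),(74,-64,108),1),(T,zt((505,382)),(-74,-64,108),1),(T,zt((224,470)),(-74,64,108),1),
(T,zt((357,511)),(-104,15,82),1),(T,zt((418,492)),(-104,-15,82),1)]
f=lambda p:np.concatenate([proj(c,world(p,P,l))[0]-uv for c,uv,P,l in L])
r=least_squares(f,[.5,.13,.3,.1],loss="soft_l1");print(r.x,np.degrees(r.x[2]));print(f(r.x).reshape(-1,2).round(1).tolist())
p=r.x;print("tongue",world(p,(-90,0,75),1),"hinge",world(p,(68,0,66),0),"grip",world(p,(-8,0,86),0))
print("tongue centre tri",tri([(S,zs((265,222))),(T,zt((379,470)))]))
np.save("p.npy",p)
E
python3 fit.py
```

```text
[0.54494825 0.13520095 0.31192518 0.1483924 ] 17.87199637277034
[[0.4, 0.8], [-0.1, 3.9], [-1.4, 1.2], [-2.3, -1.9], [-0.6, 0.1], [-0.4, -0.7], [1.8, -0.8], [0.6, 2.3], [-1.2, -0.5], [0.4, -1.5], [0.5, -0.6], [-0.7, 0.8], [-0.3, 0.1], [0.8, -0.5]]
tongue [0.46221029 0.10852197 0.09826114] hinge [0.60966688 0.15606957 0.066     ] grip [0.53733429 0.13274582 0.086     ]
tongue centre tri [0.46361462 0.10843818 0.10138356]
```

Request:
drive_tool(increments=[[[19.6,-23.2,-2],[0,0,2.16],1],[[19.6,-23.2,-2],[0,0,2.16],1],[[19.6,-23.2,-2],[0,0,2.16],1],[[19.6,-23.2,-2],[0,0,2.16],1],[[19.6,-23.2,-2],[0,0,2.16],1],[[19.6,-23.2,-2],[0,0,2.16],1],[[19.6,-23.2,-2],[0,0,2.16],1],[[19.6,-23.2,-2],[0,0,2.16],1]])

```text
clock: 1.57
eef_pos: [0.3014, 0.2921, 0.2154]
tool_rot: [-0.006, 1.0, 0.0, 0.0]
ft_force: [0.4, 0.2, -0.0]
grip_width: 0.0856
grasp_force: 0.0
```

Request:
drive_tool(increments=[[[19.6,-23.2,-2],[0,0,2.16],1],[[19.6,-23.2,-2],[0,0,2.16],1],[[19.6,-23.2,-2],[0,0,2.16],1],[[19.6,-23.2,-2],[0,0,2.16],1],[[19.6,-23.2,-2],[0,0,2.16],1],[[19.6,-23.2,-2],[0,0,2.16],1],[[19.6,-23.2,-2],[0,0,2.16],1],[[19.6,-23.2,-2],[0,0,2.16],1]])

```text
clock: 2.23
eef_pos: [0.4583, 0.1063, 0.1994]
tool_rot: [-0.156, 0.988, 0.0, 0.0]
ft_force: [0.9, -0.1, -0.2]
grip_width: 0.0855
grasp_force: 0.0
```

Request:
drive_tool(increments=[[[0,0,0],[0,0,0],1],[[0,0,0],[0,0,0],1]])

```text
clock: 2.4
eef_pos: [0.458, 0.1065, 0.199]
tool_rot: [-0.153, 0.988, 0.0, -0.0]
ft_force: [-0.1, -0.2, 1.2]
grip_width: 0.0856
grasp_force: 0.0
```

Request:
drive_tool(increments=[[[0.1,0.1,-14],[0,0,0],1],[[0.1,0.1,-14],[0,0,0],1],[[0.1,0.1,-14],[0,0,0],1],[[0.1,0.1,-14],[0,0,0],1],[[0.1,0.1,-14],[0,0,0],1],[[0,0.1,-14],[0,0,0],1],[[0,0,-14],[0,0,0],1],[[0,0,-14],[0,0,0],1]])

```text
clock: 3.07
eef_pos: [0.4571, 0.1094, 0.0869]
tool_rot: [-0.156, 0.988, 0.0, -0.0]
ft_force: [1.1, -1.2, 0.1]
grip_width: 0.0851
grasp_force: 0.0
```

Request:
drive_tool(increments=[[[0,0,0],[0,0,0],0.25],[[0,0,0],[0,0,0],0.25],[[0,0,0],[0,0,0],0.25],[[0,0,0],[0,0,0],0.2],[[0,0,0],[0,0,0],0.2],[[0,0,0],[0,0,0],0.2],[[0,0,0],[0,0,0],0.2],[[0,0,0],[0,0,0],0.2]])

```text
clock: 3.73
eef_pos: [0.4589, 0.1073, 0.0881]
tool_rot: [-0.155, 0.988, -0.001, 0.001]
ft_force: [0.6, -4.8, 0.8]
grip_width: 0.0283
grasp_force: 63.5
```

```bash
cat > pl.py <<'E'
from h import *
p=np.load("p.npy")
q=np.linspace(p[3],1.62,33)
x=-162*np.cos(q)+9*np.sin(q);z=162*np.sin(q)+9*np.cos(q)
dx,dz=np.diff(x),np.diff(z);c,s=np.cos(p[2]),np.sin(p[2])
print([[round(a*c,1),round(a*s,1),round(b,1)] for a,b in zip(dx,dz)])
print(x[-1]-x[0],z[-1]-z[0])
E
python3 pl.py
```

```text
[[np.float64(1.6), np.float64(0.5), np.float64(7.3)], [np.float64(1.9), np.float64(0.6), np.float64(7.2)], [np.float64(2.2), np.float64(0.7), np.float64(7.1)], [np.float64(2.5), np.float64(0.8), np.float64(7.0)], [np.float64(2.8), np.float64(0.9), np.float64(6.8)], [np.float64(3.1), np.float64(1.0), np.float64(6.7)], [np.float64(3.4), np.float64(1.1), np.float64(6.5)], [np.float64(3.7), np.float64(1.2), np.float64(6.4)], [np.float64(4.0), np.float64(1.3), np.float64(6.2)], [np.float64(4.2), np.float64(1.4), np.float64(6.0)], [np.float64(4.5), np.float64(1.5), np.float64(5.8)], [np.float64(4.7), np.float64(1.5), np.float64(5.5)], [np.float64(5.0), np.float64(1.6), np.float64(5.3)], [np.float64(5.2), np.float64(1.7), np.float64(5.1)], [np.float64(5.4), np.float64(1.8), np.float64(4.8)], [np.float64(5.6), np.float64(1.8), np.float64(4.5)], [np.float64(5.8), np.float64(1.9), np.float64(4.3)], [np.float64(6.0), np.float64(1.9), np.float64(4.0)], [np.float64(6.2), np.float64(2.0), np.float64(3.7)], [np.float64(6.3), np.float64(2.0), np.float64(3.4)], [np.float64(6.5), np.float64(2.1), np.float64(3.1)], [np.float64(6.6), np.float64(2.1), np.float64(2.8)], [np.float64(6.7), np.float64(2.2), np.float64(2.4)], [np.float64(6.8), np.float64(2.2), np.float64(2.1)], [np.float64(6.9), np.float64(2.2), np.float64(1.8)], [np.float64(7.0), np.float64(2.2), np.float64(1.4)], [np.float64(7.0), np.float64(2.3), np.float64(1.1)], [np.float64(7.1), np.float64(2.3), np.float64(0.8)], [np.float64(7.1), np.float64(2.3), np.float64(0.4)], [np.float64(7.1), np.float64(2.3), np.float64(0.1)], [np.float64(7.1), np.float64(2.3), np.float64(-0.3)], [np.float64(7.1), np.float64(2.3), np.float64(-0.6)]]
175.84587741169148 128.50875483442218
```

Request:
drive_tool(increments=[[[1.6,0.5,7.3],[0,0,0],0.2],[[1.9,0.6,7.2],[0,0,0],0.2],[[2.2,0.7,7.1],[0,0,0],0.2],[[2.5,0.8,7.0],[0,0,0],0.2],[[2.8,0.9,6.8],[0,0,0],0.2],[[3.1,1.0,6.7],[0,0,0],0.2],[[3.4,1.1,6.5],[0,0,0],0.2],[[3.7,1.2,6.4],[0,0,0],0.2]])

```text
clock: 4.4
eef_pos: [0.4813, 0.1146, 0.1422]
tool_rot: [-0.155, 0.988, -0.001, 0.002]
ft_force: [9.0, -1.7, -10.4]
grip_width: 0.0286
grasp_force: 60.5
```

```bash
python3 - <<'E'
from h import *
c=camera("scene");cv2.imwrite("pics/s1.png",cv2.resize(c["image"][130:330,210:430,::-1],None,fx=3,fy=3))
print(get_obs()["ft_force"])
E
```

```text
[ 6.4225599  -2.58774505 -5.61370268]
```

View pics/s1.png

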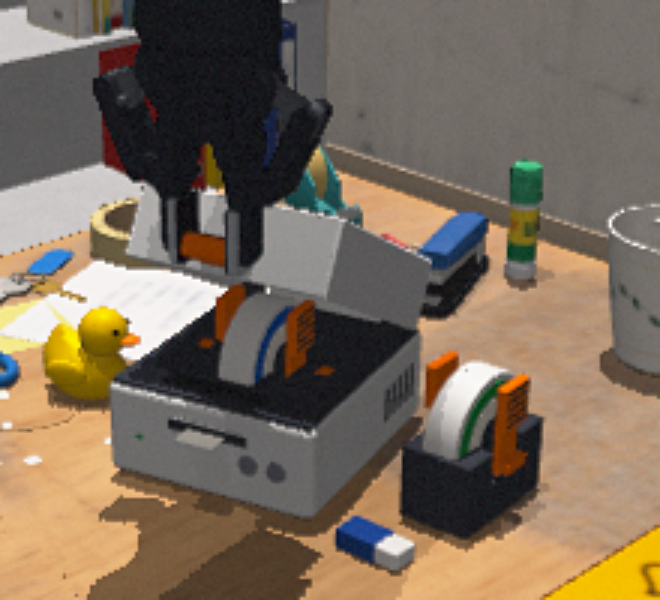

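The fingers hold the tongue at zoomed (205,247) and the lid is swinging up. The cassette shows with its catches at zoomed (230,310) and (300,340). I'll continue the arc.

Request:
drive_tool(increments=[[[4.0,1.3,6.2],[0,0,0],0.2],[[4.2,1.4,6.0],[0,0,0],0.2],[[4.5,1.5,5.8],[0,0,0],0.2],[[4.7,1.5,5.5],[0,0,0],0.2],[[5.0,1.6,5.3],[0,0,0],0.2],[[5.2,1.7,5.1],[0,0,0],0.2],[[5.4,1.8,4.8],[0,0,0],0.2],[[5.6,1.8,4.5],[0,0,0],0.2]])

```text
clock: 5.12
eef_pos: [0.5178, 0.1266, 0.1836]
tool_rot: [-0.155, 0.988, -0.001, -0.001]
ft_force: [4.4, -4.1, -12.4]
grip_width: 0.0285
grasp_force: 59.9
```

Request:
drive_tool(increments=[[[5.8,1.9,4.3],[0,0,0],0.2],[[6.0,1.9,4.0],[0,0,0],0.2],[[6.2,2.0,3.7],[0,0,0],0.2],[[6.3,2.0,3.4],[0,0,0],0.2],[[6.5,2.1,3.1],[0,0,0],0.2],[[6.6,2.1,2.8],[0,0,0],0.2],[[6.7,2.2,2.4],[0,0,0],0.2],[[6.8,2.2,2.1],[0,0,0],0.2]])

```text
clock: 5.78
eef_pos: [0.567, 0.1427, 0.2091]
tool_rot: [-0.154, 0.988, -0.001, -0.003]
ft_force: [-0.3, -3.4, -8.9]
grip_width: 0.0278
grasp_force: 59.7
```

Request:
drive_tool(increments=[[[6.9,2.2,1.8],[0,0,0],0.2],[[7.0,2.2,1.4],[0,0,0],0.2],[[7.0,2.3,1.1],[0,0,0],0.2],[[7.1,2.3,0.8],[0,0,0],0.2],[[7.1,2.3,0.4],[0,0,0],0.2],[[7.1,2.3,0.1],[0,0,0],0.2],[[7.1,2.3,-0.3],[0,0,0],0.2],[[7.1,2.3,-0.6],[0,0,0],0.2]])

```text
clock: 6.45
eef_pos: [0.6237, 0.1613, 0.2153]
tool_rot: [-0.155, 0.988, -0.001, -0.002]
ft_force: [-2.0, -2.6, 0.2]
grip_width: 0.0278
grasp_force: 58.9
```

Request:
drive_tool(increments=[[[0,0,0],[0,0,0],0.2],[[0,0,0],[0,0,0],0.2],[[0,0,0],[0,0,0],0.2]])

```text
clock: 6.7
eef_pos: [0.6245, 0.1615, 0.2152]
tool_rot: [-0.155, 0.988, -0.001, -0.001]
ft_force: [0.5, -3.1, -3.7]
grip_width: 0.0279
grasp_force: 59.3
```

```bash
python3 - <<'E'
from h import *
c=camera("scene");cv2.imwrite("pics/s2.png",cv2.resize(c["image"][110:330,190:430,::-1],None,fx=2.5,fy=2.5))
print(get_obs()["ft_force"])
E
```

```text
[ 0.31133917 -2.76035762 -4.13588109]
```

View pics/s2.png

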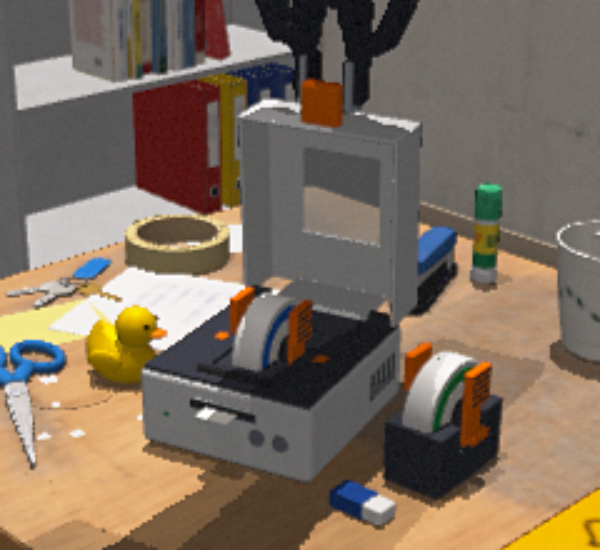

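The lid stands upright with the tongue on top at zoomed (322,103). Now I release it, rise, and re-measure the pads.

Request:
drive_tool(increments=[[[0,0,0],[0,0,0],0.6],[[0,0,0],[0,0,0],0.8],[[0,0,0],[0,0,0],1],[[0,0,0],[0,0,0],1],[[0,0,0],[0,0,0],1],[[0,0,10],[0,0,0],1],[[0,0,20],[0,0,0],1],[[0,0,20],[0,0,0],1]])

```text
clock: 7.42
eef_pos: [0.6245, 0.1623, 0.2666]
tool_rot: [-0.155, 0.988, 0.0, -0.001]
ft_force: [0.6, 0.7, 0.4]
grip_width: 0.0853
grasp_force: 0.0
```

```bash
python3 - <<'E'
from h import *
p=np.load("p.npy")
for n,(u,v,w,h) in (("scene",(250,195,100,75)),("top",(265,200,65,65))):
    c=camera(n)
    np.savez("c_"+n,K=c["K"],view=c["view"],image=c["image"])
    hsv=cv2.cvtColor(c["image"],cv2.COLOR_RGB2HSV);m=((hsv[...,0]<15)&(hsv[...,1]>150)&(hsv[...,2]>70)).astype(np.uint8)
    _,_,st,ce=cv2.connectedComponentsWithStats(m)
    for a,b in zip(st[1:],ce[1:]):
        if a[4]>15:print(n,a.tolist(),b.round(1))
    cs,s=np.cos(p[2]),np.sin(p[2])
    for y in(27,-27):
        P=[[p[0]+(cs*x-s*y)/1e3,p[1]+(s*x+cs*y)/1e3,z] for x in(-21,5) for z in(.072,.1)];print("pred",y,proj(c,P).round(1).tolist())
    cv2.imwrite(f"pics/{n}3.png",cv2.resize(c["image"][v:v+h,u:u+w,::-1],None,fx=8,fy=8,interpolation=2))
print(get_obs()["eef_pos"])
E
```

```text
scene [268, 94, 13, 39, 154] [274.7 113.3]
scene [243, 142, 36, 54, 1139] [259.7 167.4]
scene [311, 142, 16, 19, 275] [318.5 150.7]
scene [282, 225, 10, 19, 95] [285.4 232.3]
scene [305, 230, 10, 26, 143] [308.7 241.9]
scene [351, 247, 12, 19, 111] [355.9 254.4]
scene [374, 255, 13, 34, 244] [379.  273.2]
scene [163, 308, 8, 5, 16] [167.3 310.7]
scene [171, 312, 7, 7, 19] [174.6 315.2]
scene [331, 378, 8, 9, 33] [335.1 382. ]
scene [326, 426, 12, 5, 22] [331.2 428.1]
scene [408, 462, 15, 11, 17] [415. 467.]
scene [396, 471, 12, 9, 34] [400.5 476.1]
pred 27 [[281.6, 243.6], [281.5, 229.1], [288.9, 238.2], [288.8, 224.0]]
pred -27 [[308.6, 250.0], [308.7, 235.3], [315.4, 244.4], [315.6, 230.0]]
top [608, 101, 8, 3, 16] [611.8 102.1]
top [502, 197, 12, 5, 43] [507.7 198.8]
top [525, 197, 22, 5, 76] [532.9 199.2]
pred 27 [[289.6, 258.3], [288.8, 257.3], [285.3, 244.9], [284.4, 243.5]]
pred -27 [[317.6, 249.2], [317.8, 247.9], [313.3, 235.8], [313.3, 234.1]]
[0.62683009 0.16290444 0.27121618]
```

View pics/scene3.png

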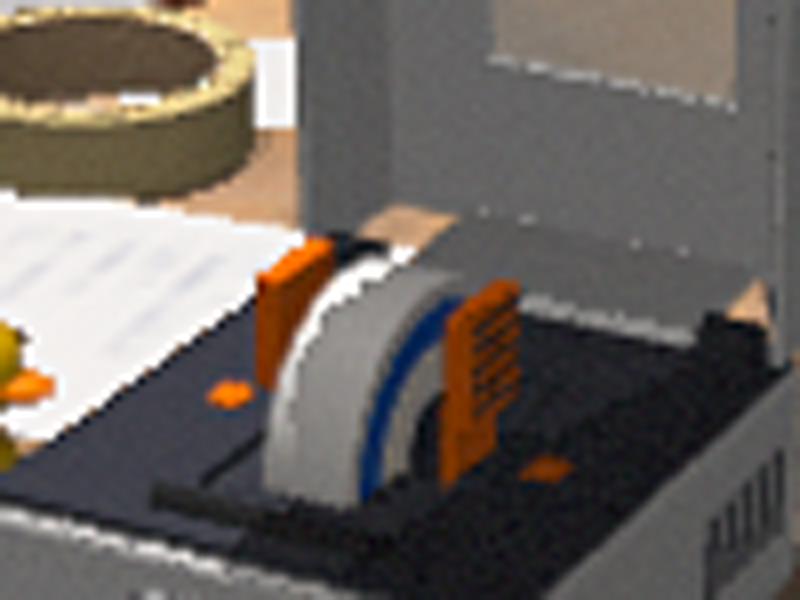

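View pics/top3.png

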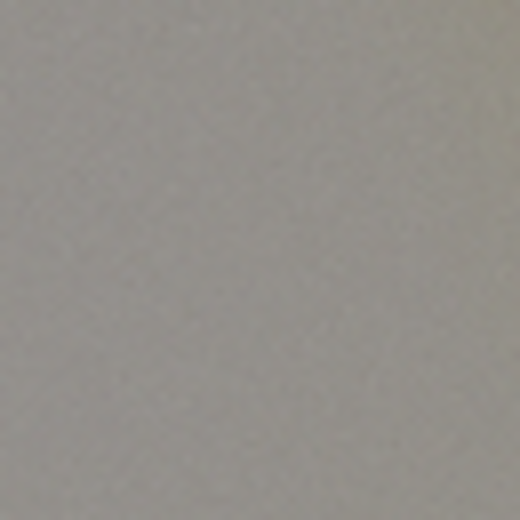

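The scene view confirms the fit: the right pad's top back corner at full-frame (314.8,230.2) was predicted at (315.6,230.0). The top camera is blocked by the arm. I move over the cassette and descend partway.

Request:
drive_tool(increments=[[[-15,-5,0],[0,0,0],1],[[-15,-5,0],[0,0,0],1],[[-15,-5,0],[0,0,0],1],[[-15,-5,0],[0,0,0],1],[[-15,-5,0],[0,0,0],1],[[-14,-5,0],[0,0,0],1],[[0,0,-20],[0,0,0],1],[[0,0,-20],[0,0,0],1]])

```text
clock: 8.18
eef_pos: [0.5364, 0.1324, 0.2276]
tool_rot: [-0.155, 0.988, 0.0, 0.002]
ft_force: [0.5, 0.2, 0.3]
grip_width: 0.0853
grasp_force: 0.0
```

Request:
drive_tool(increments=[[[0,0,-20],[0,0,0],1],[[0,0,-20],[0,0,0],1],[[0,0,-15],[0,0,0],1],[[0,0,0],[0,0,0],1],[[0,0,0],[0,0,0],1]])

```text
clock: 8.6
eef_pos: [0.5354, 0.1322, 0.1705]
tool_rot: [-0.155, 0.988, -0.0, -0.001]
ft_force: [0.3, 0.8, -0.1]
grip_width: 0.0856
grasp_force: 0.0
```

```bash
python3 - <<'E'
from h import *
from scipy.spatial.transform import Rotation as R
c=camera("scene");s=silhouettes("printer_lid",c)
cv2.imwrite("pics/s4.png",cv2.resize(c["image"][100:290,230:410,::-1],None,fx=3.1,fy=3.1,interpolation=2))
o=get_obs();M=R.from_quat(o["tool_rot"]).as_matrix();print(o["eef_pos"],M[:,1],np.degrees(np.arctan2(M[1,1],M[0,1])),M[:,2])
E
```

```text
[0.53677277 0.13248691 0.17222311] [-3.06389286e-01  9.51906300e-01 -4.56397942e-05] 107.84176621283078 [ 1.84361509e-03  5.45457259e-04 -9.99998152e-01]
```

View pics/s4.png

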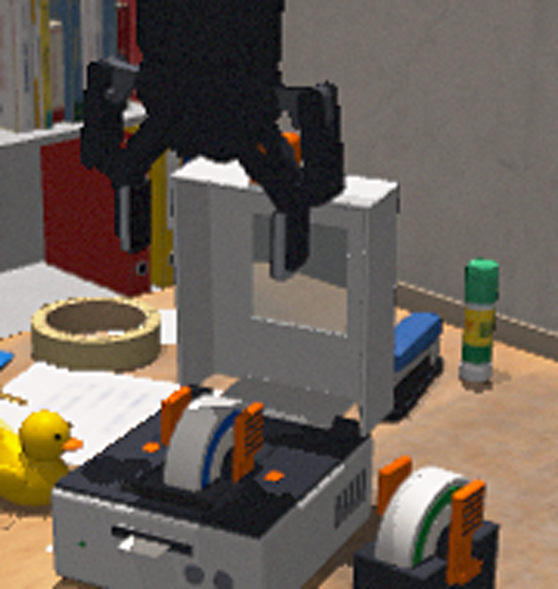

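The lid stays upright, the fingers (zoomed x of about 135 and 285) straddle the catches (175 and 247), so I descend.

Request:
drive_tool(increments=[[[0,0,-15],[0,0,0],1],[[0,0,-15],[0,0,0],1],[[0,0,-15],[0,0,0],1],[[0,0,-15],[0,0,0],1],[[0,0,-15],[0,0,0],1],[[0,0,-15],[0,0,0],1],[[0,0,-10],[0,0,0],1],[[0,0,-1],[0,0,0],1]])

```text
clock: 9.37
eef_pos: [0.5355, 0.1321, 0.0691]
tool_rot: [-0.155, 0.988, -0.0, -0.001]
ft_force: [0.1, -0.5, -0.6]
grip_width: 0.0852
grasp_force: 0.0
```

Request:
drive_tool(increments=[[[0,0,0],[0,0,0],0.6],[[0,0,0],[0,0,0],0.55],[[0,0,0],[0,0,0],0.5],[[0,0,0],[0,0,0],0.4],[[0,0,0],[0,0,0],0.3],[[0,0,0],[0,0,0],0.3],[[0,0,0],[0,0,0],0.3],[[0,0,0],[0,0,0],0.3]])

```text
clock: 10.03
eef_pos: [0.5378, 0.1327, 0.0737]
tool_rot: [-0.155, 0.988, 0.0, 0.003]
ft_force: [-3.5, -1.1, 13.3]
grip_width: 0.033
grasp_force: 61.4
```

```bash
python3 - <<'E'
from h import *
c=camera("scene")
cv2.imwrite("pics/s5.png",cv2.resize(c["image"][195:270,250:350,::-1],None,fx=8,fy=8,interpolation=2))
o=get_obs();print(o["eef_pos"],o["ft_force"],o["ft_torque"],o["grip_width"],o["grasp_force"])
E
```

```text
[0.53781767 0.13268891 0.07374837] [-3.26130802 -1.39268826 13.43817281] [-0.22236719  0.75251467  0.02036803] 0.03313020122832264 61.445943117141724
```

View pics/s5.png

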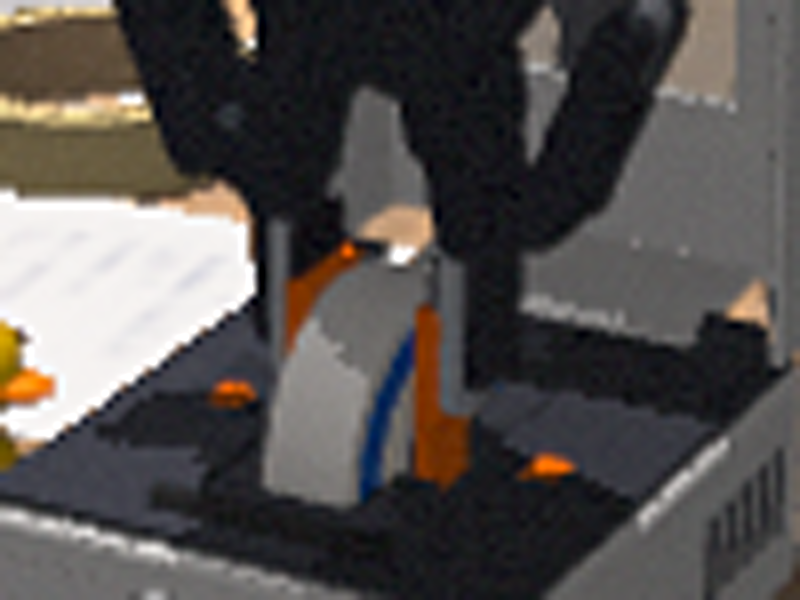

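Both catches are pressed in against the drum between the grey pads at zoomed (282,290) and (452,330). I lift.

Request:
drive_tool(increments=[[[0,0,3],[0,0,0],0.3],[[0,0,4],[0,0,0],0.3],[[0,0,5],[0,0,0],0.3],[[0,0,5],[0,0,0],0.3],[[0,0,5],[0,0,0],0.3],[[0,0,5],[0,0,0],0.3],[[0,0,5],[0,0,0],0.3],[[0,0,5],[0,0,0],0.3]])

```text
clock: 10.75
eef_pos: [0.5362, 0.1323, 0.1074]
tool_rot: [-0.155, 0.988, 0.0, 0.0]
ft_force: [1.4, -0.1, -2.3]
grip_width: 0.0327
grasp_force: 59.9
```

The force reads about the cassette's weight, so it is free. I lift further.

Request:
drive_tool(increments=[[[0,0,10],[0,0,0],0.3],[[0,0,12],[0,0,0],0.3],[[0,0,12],[0,0,0],0.3],[[0,0,12],[0,0,0],0.3],[[0,0,12],[0,0,0],0.3],[[0,0,10],[0,0,0],0.3],[[0,0,6],[0,0,0],0.3],[[0,0,3],[0,0,0],0.3]])

```text
clock: 11.42
eef_pos: [0.5363, 0.1323, 0.1854]
tool_rot: [-0.155, 0.988, 0.0, 0.001]
ft_force: [-1.4, -0.1, -1.1]
grip_width: 0.0329
grasp_force: 60.2
```

Request:
drive_tool(increments=[[[0,0,0],[0,0,0],0.3],[[0,0,0],[0,0,0],0.3],[[0,0,0],[0,0,0],0.3],[[0,0,0],[0,0,0],0.3],[[0,0,0],[0,0,0],0.3],[[0,0,0],[0,0,0],0.3],[[0,0,0],[0,0,0],0.3],[[0,0,0],[0,0,0],0.3]])

```text
clock: 12.08
eef_pos: [0.536, 0.1323, 0.1839]
tool_rot: [-0.155, 0.988, -0.0, -0.0]
ft_force: [0.3, 1.0, -1.5]
grip_width: 0.0328
grasp_force: 60.2
```

```bash
python3 - <<'E'
from h import *
c=camera("scene")
cv2.imwrite("pics/s6.png",cv2.resize(c["image"][100:330,210:410,::-1],None,fx=2.6,fy=2.6,interpolation=2))
o=get_obs();print(o["eef_pos"],o["ft_force"],o["grip_width"])
E
```

```text
[0.53599754 0.13225997 0.18392051] [ 0.15236887  0.19578545 -2.20473016] 0.032642763139306995
```

View pics/s6.png

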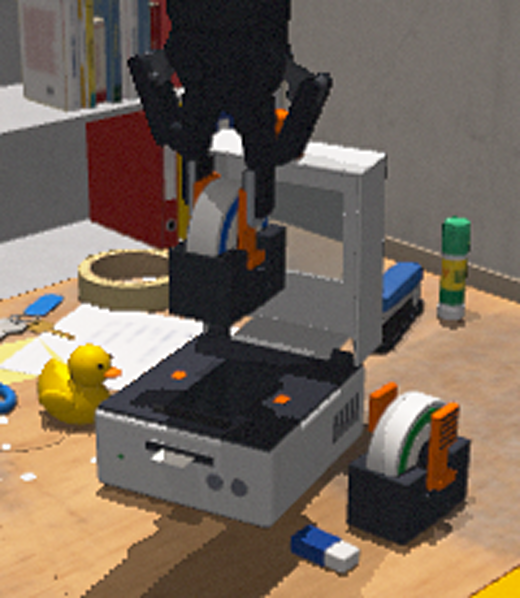

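The cassette hangs upright and still, about 60 mm above the deck at zoomed (228,250). The lid is open and the other items are in place.

```bash
python3 -c "
from workcell import job_done
print(job_done())"
```

```text
the job is handed in; nothing more can be done
None
```

The job is handed in, with no verdict returned: the lid is open, and the spent cassette is held by its squeezed catches, upright and still, about 60 mm above the deck, with the fresh cassette, duck and eraser left alone.

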